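Complete the barrel tray and hold the tweezers at the marked gap

TASK

Complete the clock-barrel tray by seating the two spare barrels from the bench in its two empty pockets, upright, without disturbing the other barrels or the loupe, screwdriver and tin. Then pick up the sprung tweezers, squeeze them until the tips are as far apart as the two lines on the tray's gauge strip (12 mm), and hold them there steadily, level, the tips pointing along the lines towards the pockets and a couple of centimetres above the strip without touching it. Finish while still holding the tweezers at that gap: do not put them down or let go.

Things in the scene. Friction and masses are not known exactly. Their poses are not given: they have to be found in the camera images.
- barrel0: a brass clock barrel, all six alike, upright: toothed rim 33 mm across and 4 mm high at the bottom, drum 28 mm across up to 14 mm, then a steel arbor 10 mm thick standing on top from 14 to 38 mm (grip it there). About 80 g. Origin: centre of the underside, z up. Starts in one of the tray's pockets.
- barrel1: a brass clock barrel, all six alike, upright: toothed rim 33 mm across and 4 mm high at the bottom, drum 28 mm across up to 14 mm, then a steel arbor 10 mm thick standing on top from 14 to 38 mm (grip it there). About 80 g. Origin: centre of the underside, z up. Starts in one of the tray's pockets.
- barrel2: a brass clock barrel, all six alike, upright: toothed rim 33 mm across and 4 mm high at the bottom, drum 28 mm across up to 14 mm, then a steel arbor 10 mm thick standing on top from 14 to 38 mm (grip it there). About 80 g. Origin: centre of the underside, z up. Starts in one of the tray's pockets.
- barrel3: a brass clock barrel, all six alike, upright: toothed rim 33 mm across and 4 mm high at the bottom, drum 28 mm across up to 14 mm, then a steel arbor 10 mm thick standing on top from 14 to 38 mm (grip it there). About 80 g. Origin: centre of the underside, z up. Starts in one of the tray's pockets.
- barrel4: a brass clock barrel, all six alike, upright: toothed rim 33 mm across and 4 mm high at the bottom, drum 28 mm across up to 14 mm, then a steel arbor 10 mm thick standing on top from 14 to 38 mm (grip it there). About 80 g. Origin: centre of the underside, z up. A spare, starts loose on the bench.
- barrel5: a brass clock barrel, all six alike, upright: toothed rim 33 mm across and 4 mm high at the bottom, drum 28 mm across up to 14 mm, then a steel arbor 10 mm thick standing on top from 14 to 38 mm (grip it there). About 80 g. Origin: centre of the underside, z up. A spare, starts loose on the bench.
- pocket0 (a point): Pocket 0: centre of the mouth of one of the tray's six round pockets, level with the tray's top, 14 mm above the bench; frame as the tray. Pocket 38 mm across (41 at the bevelled mouth), 8 mm deep: a seated barrel's underside is 8 mm below this point. Pockets lie in a grid, 60 mm apart; two are empty, which two varies.
- pocket1 (a point): Pocket 1: centre of the mouth of one of the tray's six round pockets, level with the tray's top, 14 mm above the bench; frame as the tray. Pocket 38 mm across (41 at the bevelled mouth), 8 mm deep: a seated barrel's underside is 8 mm below this point. Pockets lie in a grid, 60 mm apart; two are empty, which two varies.
- pocket2 (a point): Pocket 2: centre of the mouth of one of the tray's six round pockets, level with the tray's top, 14 mm above the bench; frame as the tray. Pocket 38 mm across (41 at the bevelled mouth), 8 mm deep: a seated barrel's underside is 8 mm below this point. Pockets lie in a grid, 60 mm apart; two are empty, which two varies.
- pocket3 (a point): Pocket 3: centre of the mouth of one of the tray's six round pockets, level with the tray's top, 14 mm above the bench; frame as the tray. Pocket 38 mm across (41 at the bevelled mouth), 8 mm deep: a seated barrel's underside is 8 mm below this point. Pockets lie in a grid, 60 mm apart; two are empty, which two varies.
- pocket4 (a point): Pocket 4: centre of the mouth of one of the tray's six round pockets, level with the tray's top, 14 mm above the bench; frame as the tray. Pocket 38 mm across (41 at the bevelled mouth), 8 mm deep: a seated barrel's underside is 8 mm below this point. Pockets lie in a grid, 60 mm apart; two are empty, which two varies.
- pocket5 (a point): Pocket 5: centre of the mouth of one of the tray's six round pockets, level with the tray's top, 14 mm above the bench; frame as the tray. Pocket 38 mm across (41 at the bevelled mouth), 8 mm deep: a seated barrel's underside is 8 mm below this point. Pockets lie in a grid, 60 mm apart; two are empty, which two varies.
- tray: fixed wooden tray, 130 mm (x) by 230 mm (y), 14 mm high, with 2 rows (along y) of 3 pockets and, at its -y end, a small bright metal gauge strip with two parallel black lines. Origin on its underside, at the middle of the six pockets; its y runs along the rows, away from the gauge strip. Its position and yaw vary.
- gauge (a point): centre of the gauge strip on the tray's top (14 mm above the bench), midway between the two black lines, 116 mm from the tray's origin along the tray's -y; frame as the tray. The lines run along the tray's y and are 12 mm apart.
- tweezers: large steel sprung tweezers (65 g, 170 mm long, 16 mm high) lying flat on the bench. Origin on the underside; x points from the bow (closed end, x = -89 mm) to the tips (x = +80 mm), z up; the two arms mirror each other at +y and -y.
- tweezers_grip (a point): point to grip: x = +20 mm, y = 0, 8 mm up, frame as the tweezers; midway between the arms' finger plates (36 mm long, 16 mm high, ribbed), 60 mm behind the tips. Squeeze across y. Over the plates: 48.5 mm at rest (tips 40 mm apart, spring 4 N), 31 mm and parallel with the tips 12 mm apart (13 N), 25 mm when shut (16 N). Use a 25 to 40 N limit and set the opening.
- tweezers_nose (a point): point midway between the tips, at x = +80 mm, y = 0, 8 mm above the underside, in the tweezers' frame.
- tip_left (a point): inner face of the tip of the +y arm, half way up the arm (8 mm above the underside).
- tip_right (a point): inner face of the tip of the -y arm, likewise.
- jaw_left (a joint): closing angle of the +y arm about the bow, rad: 0 at rest (sprung open), 0.088 when parallel; tip gap = 40 mm - 160 mm x (jaw_left + jaw_right); stop at 0.12.
- jaw_right (a joint): closing angle of the -y arm, likewise.
- loupe: black eye loupe, 38 mm across, 30 mm high, on the bench; leave alone. Origin: centre of its underside.
- screwdriver: small black-handled screwdriver, 130 mm long, lying on the bench; leave alone. Origin near its middle.
- tin: round metal parts tin, 52 mm across, 35 mm high, on the bench; leave alone. Origin: centre of its underside.

How it is judged (in metres and radians):
On the way, in this order (a step that is already met when the one before it is completed fails the run):
1. both spares sit upright in the empty pockets, the other barrels in theirs, and the spares are let go (((horizontal distance between barrel4 and pocket0 below 0.005 m and z of barrel4 in the frame of pocket0 below -0.0055 m) or (horizontal distance between barrel4 and pocket1 below 0.005 m and z of barrel4 in the frame of pocket1 below -0.0055 m) or (horizontal distance between barrel4 and pocket2 below 0.005 m and z of barrel4 in the frame of pocket2 below -0.0055 m) or (horizontal distance between barrel4 and pocket3 below 0.005 m and z of barrel4 in the frame of pocket3 below -0.0055 m) or (horizontal distance between barrel4 and pocket4 below 0.005 m and z of barrel4 in the frame of pocket4 below -0.0055 m) or (horizontal distance between barrel4 and pocket5 below 0.005 m and z of barrel4 in the frame of pocket5 below -0.0055 m)) and ((horizontal distance between barrel5 and pocket0 below 0.005 m and z of barrel5 in the frame of pocket0 below -0.0055 m) or (horizontal distance between barrel5 and pocket1 below 0.005 m and z of barrel5 in the frame of pocket1 below -0.0055 m) or (horizontal distance between barrel5 and pocket2 below 0.005 m and z of barrel5 in the frame of pocket2 below -0.0055 m) or (horizontal distance between barrel5 and pocket3 below 0.005 m and z of barrel5 in the frame of pocket3 below -0.0055 m) or (horizontal distance between barrel5 and pocket4 below 0.005 m and z of barrel5 in the frame of pocket4 below -0.0055 m) or (horizontal distance between barrel5 and pocket5 below 0.005 m and z of barrel5 in the frame of pocket5 below -0.0055 m)) and angle between each of barrel0, barrel1, barrel2, barrel3, barrel4, barrel5's own z axis and vertical below 0.12 rad and distance of each of barrel0, barrel1, barrel2, barrel3 from where it was at the start of the episode below 0.01 m and contact force between the fingers and barrel4 below 0.1 N and contact force between the fingers and barrel5 below 0.1 N), for 0.2 s.
2. the tweezers are lifted from the bench in the fingers (height (world z) of tweezers above 0.015 m and contact force between the fingers and tweezers above 1 N), for 0.2 s.
At the end, for the whole second after the job is handed in: Both spares seated upright in pockets (5 mm, 5.5 mm deep), the rest in place. Tweezers held still, level and along the lines (15 deg), tips 9.5-14.5 mm apart, their midpoint within 14 mm of the strip's centre and 10-45 mm above it, touching only the fingers. Bystanders within 30 mm of their places (((horizontal distance between barrel4 and pocket0 below 0.005 m and z of barrel4 in the frame of pocket0 below -0.0055 m) or (horizontal distance between barrel4 and pocket1 below 0.005 m and z of barrel4 in the frame of pocket1 below -0.0055 m) or (horizontal distance between barrel4 and pocket2 below 0.005 m and z of barrel4 in the frame of pocket2 below -0.0055 m) or (horizontal distance between barrel4 and pocket3 below 0.005 m and z of barrel4 in the frame of pocket3 below -0.0055 m) or (horizontal distance between barrel4 and pocket4 below 0.005 m and z of barrel4 in the frame of pocket4 below -0.0055 m) or (horizontal distance between barrel4 and pocket5 below 0.005 m and z of barrel4 in the frame of pocket5 below -0.0055 m)) and ((horizontal distance between barrel5 and pocket0 below 0.005 m and z of barrel5 in the frame of pocket0 below -0.0055 m) or (horizontal distance between barrel5 and pocket1 below 0.005 m and z of barrel5 in the frame of pocket1 below -0.0055 m) or (horizontal distance between barrel5 and pocket2 below 0.005 m and z of barrel5 in the frame of pocket2 below -0.0055 m) or (horizontal distance between barrel5 and pocket3 below 0.005 m and z of barrel5 in the frame of pocket3 below -0.0055 m) or (horizontal distance between barrel5 and pocket4 below 0.005 m and z of barrel5 in the frame of pocket4 below -0.0055 m) or (horizontal distance between barrel5 and pocket5 below 0.005 m and z of barrel5 in the frame of pocket5 below -0.0055 m)) and angle between each of barrel0, barrel1, barrel2, barrel3, barrel4, barrel5's own z axis and vertical below 0.12 rad and distance of each of barrel0, barrel1, barrel2, barrel3 from where it was at the start of the episode below 0.01 m and distance between tip_left and tip_right between 0.0095 and 0.0145 m and horizontal distance between tweezers_nose and gauge below 0.014 m and z of tweezers_nose in the frame of gauge between 0.01 and 0.045 m and angle between the x axis of tweezers and the y axis of tray, either way round below 0.26 rad and angle between tweezers's own z axis and vertical below 0.26 rad and contact force between the fingers and tweezers above 2 N and contact force between tweezers and tray below 0.1 N and contact force between tweezers and barrel0 below 0.1 N and contact force between tweezers and barrel1 below 0.1 N and contact force between tweezers and barrel2 below 0.1 N and contact force between tweezers and barrel3 below 0.1 N and contact force between tweezers and barrel4 below 0.1 N and contact force between tweezers and barrel5 below 0.1 N and linear speed of tweezers below 0.02 m/s and velocity of joint jaw_left between -0.06 and 0.06 rad/s and velocity of joint jaw_right between -0.06 and 0.06 rad/s and y of tweezers in the frame of gauge below -0.03 m and distance of each of loupe, screwdriver, tin from where it was at the start of the episode below 0.03 m); the arm keeps its last pose, push and grip.
It fails at once if a barrel that was already in the tray is taken out or displaced (10 mm) (distance of any of barrel0, barrel1, barrel2, barrel3 from where it was at the start of the episode above 0.01 m).
It fails at once if the loupe, screwdriver or tin is displaced (30 mm) (distance of any of loupe, screwdriver, tin from where it was at the start of the episode above 0.03 m).
It also fails if it takes over 72 s, if anything falls off the work surface, if the arm or the gripper's body presses on something with over 40 N, if the wrist force passes 120 N, or if a joint passes its speed limit or range.

ROBOT

A 7-joint arm with a two-finger parallel gripper is mounted at the origin on the work surface. World frame = base frame: x ahead of the robot, y to its left, z up, the work surface at z = 0. Lengths are in m, angles in degrees, forces in N, time in s.
With the tool pointing down it reaches from about 0.425 to 0.95 m from the base axis. Payload 4.7 kg.
Tool frame: the origin (TCP) lies at the very end of the fingers, on their centre line; the grasp point (between the pads) lies r.grip_depth behind it (r.grip_depth is the distance from the TCP to the grasp point, in m); z points along the fingers, y is the line along which they close (so a half turn about z gives the same grasp; the last joint's range is limited). The gripper opens to 85 mm and grips with 20 to 120 N. Pads are 22 mm wide; open, the fingers measure 114 mm over their backs; the gripper's body (76 mm by 85 mm) begins 54 mm behind the grasp point. The pads swing forward as they close: fully open they stand 13 mm farther back than shut.
Start: joints at [71.568, 26.849, -2.785, 87.806, 1.381, 65.374, -4.715], TCP at [0.195, -0.646, 0.231] pointing down, gripper open.
Joint ranges: [-148.3, 148.3], [-19.14, 114.17], [-79.39, 73.82], [5.75, 140.21], [-59.74, 239.74], [12.07, 113.84], [-152.46, 152.46]. Speed limits (degrees/s): [147.25, 147.25, 180, 180, 180, 180, 180].

INTERFACE

Orientations are given as a 3x3 rotation matrix whose columns are the frame's x, y, z axes.
In Python, from rig import r, viewer gives the robot as it stands.
- The arm moves only by the tool drive_tool, never from a script. Its argument "plan" is a list that holds one entry, the list of rows, each a list of 6 numbers: the shift along the tool's x, y, z each as a share of 0.02 m, from -1 to 1, then the turn, a rotation vector about the tool's x, y, z each as a share of 0.1 rad, from -1 to 1. A call has 1 to 20 rows; each row shifts and turns the commanded pose from where the row before left it, along the tool's axes as they then stand; what a row does not reach is not made up. A row lasts 1/12 s, in which the tool goes at most 41.7 mm and 7.16 degrees, less where a joint would pass 70% of its speed; a pose out of reach is approached as far as the arm can. A call with a number of a shift or a turn outside -1 to 1 is refused whole. A call with a gripper value outside its range is refused whole. "gripper" is the closure, from 0 (fully open) to 1 (shut), set as the call begins (left out, the last holds). The fingers move at their own pace and stop on an object; "newtons" is the grip in N (left out, the last holds). Time passes only in rows, so rows that do not move let the fingers close. It gives the time, the measured TCP pose, the force, the opening and the grip force at its end, in the units of the state.
- r.sense(): the state, without advancing time (a new reading comes with each control period).
- viewer.capture(name): name is "scene" or "top" or "wrist"; returns (picture, depth): 384x512x3 uint8, red, green, blue; 384x512 float32, m along the optical axis (not along the pixel's ray), 0 where there is no reading.
- viewer.camera_model(name): a dict with "camera_matrix" (3x3 intrinsics, pixels), "R" (3x3) and "t" (3): a world point X has camera coordinates R X + t; the wrist camera has in their place "mount" (4x4, takes a point from camera to tool coordinates, whose origin is the TCP and whose axes are the flange's). Camera axes: x right, y down, z forward; pixel columns grow to the right and rows downward; lengths in m; the calibration is good to about 2 mm. The wrist camera is an equidistant fisheye: a pixel r from the principal point sees the ray r / f radians off the axis. A picture is of the moment at which its call begins: read the wrist's pose just before it. camera_model takes no time and is no camera call.
- r.finish_job(): hands the job in; it is judged then, once.
The state is a dict: "time_s": time; "joint_pos": joint angles; "joint_vel": joint speeds; "effort": joint torques, N m; "tcp_pos": TCP position; "tcp_rot": TCP orientation; "force": force on the tool from outside, world axes, zero at the start; "torque": the same for the moment, N m; "finger_gap": opening from 0.0 (shut) to 1.0 (fully open); "grip_force": force on a finger pad.
Only numpy, scipy, OpenCV 4.12 (cv2) and the standard library are available. Lean on these libraries where they do the work, as an engineer would, in place of code of your own. Each camera call takes 0.05 s, during which the arm holds its last target. There are 200 camera calls.

## Working session

There is one attempt and no reset: what is moved stays moved. The work goes in short steps, Python scripts to look and compute and a tool call to move; the robot and the scene stay as the last step left them, time stands still between calls to the robot, and variables do not carry over. Pictures are saved under pics/ and viewed, at most 10 in all, crops included, and the job is handed in when it is done.

Besides the shell and the picture viewer there is one more tool, called as name(argument=value, ...), one argument or row to a line, values as JSON. drive_tool: Moves the arm, as the interface text tells. Its arguments: {"type":"object","properties":{"plan":{"type":"array","items":{"type":"array","items":{"type":"array","items":{"type":"number"}}}},"gripper":{"type":"number"},"newtons":{"type":"number"}},"required":["plan"]}

```bash
mkdir -p pics; ls; cat > h.py <<'E'
import numpy as np,cv2
from rig import r,viewer
def snap(n,f):
    p,d=viewer.capture(n); cv2.imwrite('pics/'+f+'.png',p[:,:,::-1]); np.save('pics/'+f+'.npy',d); return p,d
def pt(n,d,u,v,z=None):
    m=viewer.camera_model(n);K=np.array(m['camera_matrix']);R=np.array(m['R']);t=np.array(m['t'])
    ray=R.T@np.linalg.solve(K,[u,v,1]);c=-R.T@t
    if z is not None: return c+ray*(z-c[2])/ray[2]
    return c+ray*d[int(round(v)),int(round(u))]
E
python3 - <<'E'
from h import *
p,d=snap('top','top0'); snap('scene','scene0')
cv2.imwrite('pics/top0b.png',cv2.resize(p[:,:,::-1],(800,600),interpolation=cv2.INTER_CUBIC))
m=viewer.camera_model('top');print(m, r.grip_depth); print(r.sense())
print(viewer.camera_model('wrist'))
E
```

```text
pics
{'camera_matrix': array([[431.31728585,   0.        , 256.1083162 ],
       [  0.        , 431.31728585, 193.11932891],
       [  0.        ,   0.        ,   1.        ]]), 'R': array([[ 0.00554213, -0.99996949, -0.00550452],
       [-0.99369544, -0.00489079, -0.11200651],
       [ 0.11197617,  0.00609057, -0.99369223]]), 't': array([0.01802792, 0.59597484, 1.18093461])} 0.0187
{'time_s': 0.1, 'joint_pos': array([71.56786617, 26.89323877, -2.78464475, 87.86563993,  1.38048785,
       65.37294925, -4.71628573]), 'joint_vel': array([-0.13384233, -0.08680982, -0.03300252, -0.16965003,  0.12342268,
       -0.06841689, -0.06396511]), 'effort': array([-3.74654837e-04, -5.11515570e+01, -4.67302592e-02, -2.38392395e+01,
        1.09323216e-02,  4.35681635e-03, -2.06372093e-06]), 'tcp_pos': array([ 0.19470377, -0.64578424,  0.230369  ]), 'tcp_rot': array([[ 9.57434192e-01,  2.88651128e-01, -5.42051492e-04],
       [ 2.88651633e-01, -9.57432810e-01,  1.62772876e-03],
       [-4.91321402e-05, -1.71490722e-03, -9.99998528e-01]]), 'force': array([-0.18312062, -0.23083284,  0.55994452]), 'torque': array([ 0.0139273 ,  0.03180344, -0.03318423]), 'grip_force': 0.0, 'finger_gap': 1.0015199030739221}
{'camera_matrix': array([[297.31863964,   0.        , 253.04785428],
       [  0.        , 297.31863964, 197.99397652],
       [  0.        ,   0.        ,   1.        ]]), 'mount': array([[-2.29369157e-04, -9.57599923e-01, -2.88101258e-01,
         7.35738230e-02],
       [ 9.99998352e-01, -7.38470743e-04,  1.65841257e-03,
         1.26787009e-03],
       [-1.80085010e-03, -2.88100403e-01,  9.57598514e-01,
        -1.43381741e-01],
       [ 0.00000000e+00,  0.00000000e+00,  0.00000000e+00,
         1.00000000e+00]])}
```

View pics/top0b.png

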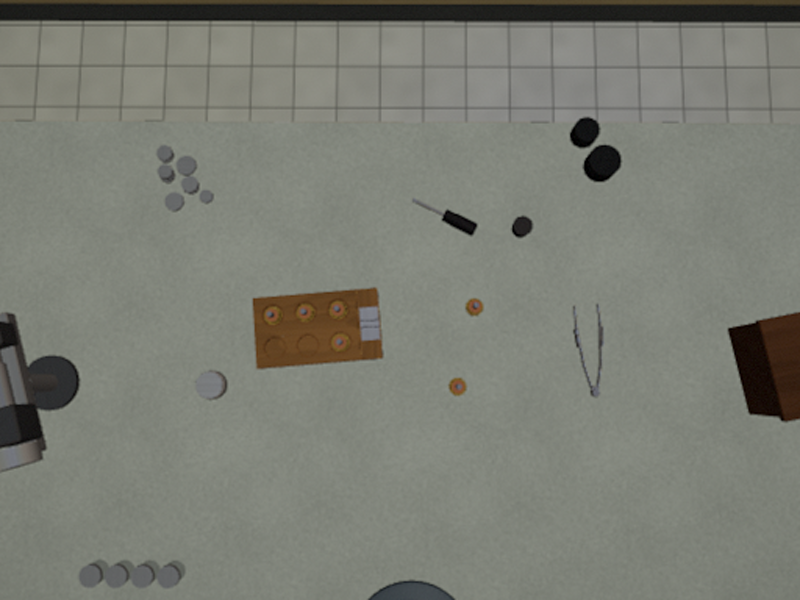

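The image shows the tray at about (315,328), with its gauge strip to the right at (369,323). The two empty pockets are lower left, at (273,347) and (307,345). Spares are at (474,306) and (457,386). The tweezers have their bow at (594,392) and tips at about (585,305). Next I'll zoom in.

```bash
python3 - <<'E'
from h import *
p=cv2.imread('pics/top0.png')
c=cv2.resize(p[170:260,150:260],None,fx=7,fy=6.5,interpolation=cv2.INTER_CUBIC)
c=cv2.resize(p[175:260,150:260],None,fx=7,fy=7,interpolation=cv2.INTER_CUBIC); cv2.imwrite('pics/c1.png',c)
c=cv2.resize(p[175:260,280:394],None,fx=7,fy=7,interpolation=cv2.INTER_CUBIC); cv2.imwrite('pics/c2.png',c)
E
```

```text
(no output)
```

View pics/c1.png

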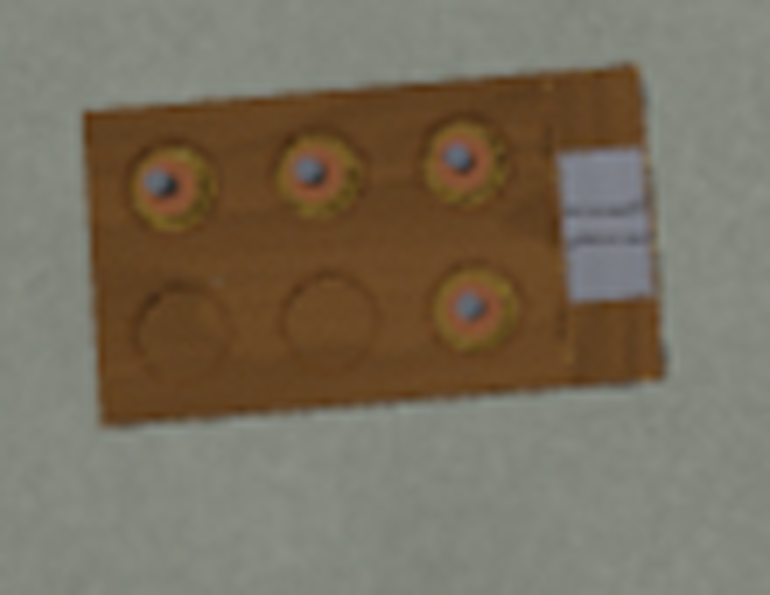

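View pics/c2.png

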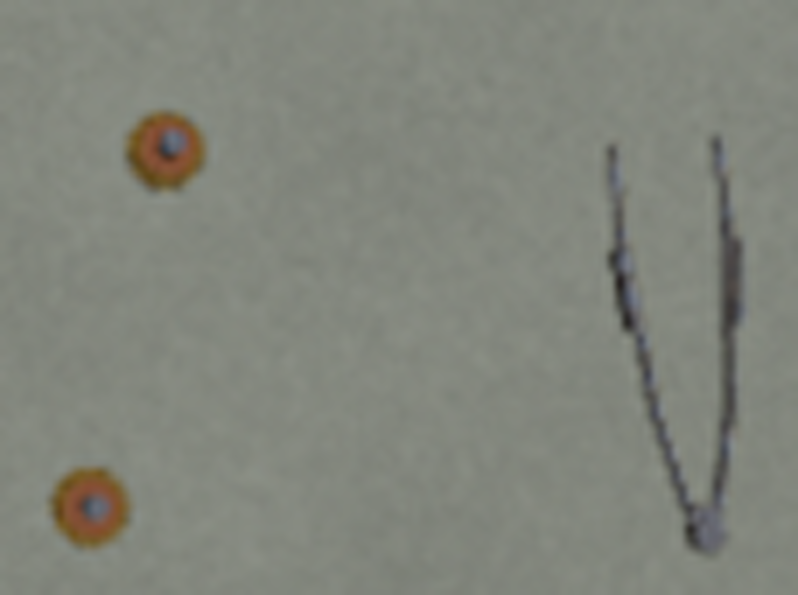

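View pics/scene0.png

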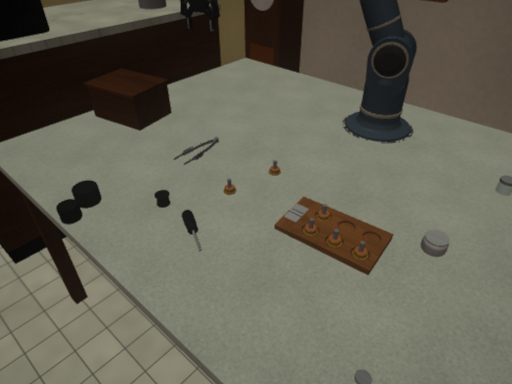

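```bash
python3 - <<'E'
from h import *
P=lambda x,y,z,o:pt('top',None,o+(x+.5)/7-.5,175+(y+.5)/7-.5,z)[:2]
C=[P(*q,.014,150) for q in [(84,112),(636,66),(665,378),(103,425)]]
print('corners',np.round(C,4),[np.linalg.norm(C[i]-C[i-1]) for i in range(4)])
e=(C[0]-C[1])+(C[3]-C[2]); y=e/np.linalg.norm(e); yaw=np.arctan2(-y[0],y[1]); print('yaw',np.degrees(yaw))
for n,q in dict(pA=(183,330,.014),pB=(330,322,.014),a0=(160,183,.044),a1=(309,171,.044),a2=(458,159,.044),a3=(471,307,.044),d0=(172,185,.02),d3=(472,308,.02),g=(607,225,.014)).items(): print(n,np.round(P(*q,150),4))
for n,q in dict(s1=(173,143,.038),s1r=(166,150,.004),s2=(96,507,.038),s2r=(91,508,.004),tl=(612,150,.012),tr=(716,140,.012),bow=(707,530,.012),pl=(620,285,.012),pr=(735,280,.012)).items(): print(n,np.round(P(*q,280),4))
E
```

```text
corners [[0.6041 0.2923]
 [0.6242 0.0664]
 [0.4968 0.0534]
 [0.4766 0.2808]] [np.float64(0.1280473601161101), np.float64(0.22681302063972597), np.float64(0.12808160270186933), np.float64(0.22824842695014624)]
yaw 5.078175722576189
pA [0.5151 0.2494]
pB [0.5187 0.1897]
a0 [0.5722 0.2543]
a1 [0.5773 0.195 ]
a2 [0.5824 0.1357]
a3 [0.5235 0.1296]
d0 [0.5737 0.2542]
d3 [0.5244 0.1315]
g [0.5588 0.0776]
s1 [ 0.5907 -0.1139]
s1r [ 0.5915 -0.1146]
s2 [ 0.446  -0.0825]
s2r [ 0.4451 -0.0832]
tl [ 0.5916 -0.2959]
tr [ 0.5959 -0.3384]
bow [ 0.4378 -0.3305]
pl [ 0.5364 -0.2979]
pr [ 0.5387 -0.3446]
```

drive_tool(
  plan=[
    [[0.888,-0.658,0.15,0,0,0],[0.888,-0.658,0.15,0,0,0],[0.888,-0.658,0.15,0,0,0],[0.888,-0.658,0.15,0,0,0],[0.888,-0.658,0.15,0,0,0],[0.888,-0.658,0.15,0,0,0],[0.888,-0.658,0.15,0,0,0],[0.888,-0.658,0.15,0,0,0],[0.888,-0.658,0.15,0,0,0],[0.888,-0.658,0.15,0,0,0],[0.888,-0.658,0.15,0,0,0],[0.888,-0.658,0.15,0,0,0],[0.888,-0.658,0.15,0,0,0],[0.888,-0.658,0.15,0,0,0],[0.888,-0.658,0.15,0,0,0],[0.888,-0.658,0.15,0,0,0],[0.888,-0.658,0.15,0,0,0],[0.888,-0.658,0.15,0,0,0],[0.888,-0.658,0.15,0,0,0],[0.888,-0.658,0.15,0,0,0]],
  ],
  gripper=0.5,
  newtons=40,
)

```text
time_s: 1.77
tcp_pos: [0.4592, -0.2907, 0.1709]
tcp_rot: [[0.957, 0.289, -0.001], [0.289, -0.957, 0.0], [-0.001, -0.0, -1.0]]
force: [0.6, -0.8, -0.4]
finger_gap: 0.498
grip_force: 0.0
```

drive_tool(
  plan=[
    [[0.885,-0.656,0.355,0,0,0],[0.885,-0.656,0.355,0,0,0],[0.885,-0.656,0.355,0,0,0],[0.885,-0.656,0.355,0,0,0],[0.885,-0.656,0.355,0,0,0],[0.885,-0.656,0.355,0,0,0],[0.885,-0.656,0.355,0,0,0],[0.885,-0.656,0.355,0,0,0],[0.885,-0.656,0.355,0,0,0],[0.885,-0.656,0.355,0,0,0],[0,0,0,0,0,0],[0,0,0,0,0,0]],
  ],
)

```text
time_s: 2.77
tcp_pos: [0.5905, -0.1134, 0.0994]
tcp_rot: [[0.957, 0.291, -0.002], [0.291, -0.957, 0.001], [-0.001, -0.001, -1.0]]
force: [-0.0, -0.8, 0.1]
finger_gap: 0.497
grip_force: 0.0
```

```bash
cat >> h.py <<'E'
def wpt(u,v,z,s):
    m=viewer.camera_model('wrist');K=m['camera_matrix'];M=np.array(m['mount'])
    a=np.array([(u-K[0,2])/K[0,0],(v-K[1,2])/K[1,1]]);th=np.linalg.norm(a)
    ray=np.r_[a/th*np.sin(th),np.cos(th)] if th>0 else np.array([0,0,1.])
    R=np.array(s['tcp_rot']);c=np.array(s['tcp_pos'])+R@M[:3,3];w=R@M[:3,:3]@ray
    return c+w*(z-c[2])/w[2]
def wproj(X,s):
    m=viewer.camera_model('wrist');K=m['camera_matrix'];M=np.array(m['mount']);R=np.array(s['tcp_rot'])
    q=np.linalg.inv(M)@np.r_[R.T@(np.array(X)-s['tcp_pos']),1];th=np.arctan2(np.hypot(q[0],q[1]),q[2]);h=np.hypot(q[0],q[1])
    return K[0,2]+K[0,0]*th*q[0]/h,K[1,2]+K[1,1]*th*q[1]/h
E
python3 - <<'E'
from h import *
s=r.sense();p,d=snap('wrist','w1');print(s['tcp_pos'],wproj([.591,-.114,.038],s))
cv2.imwrite('pics/w1b.png',cv2.resize(p[:,:,::-1],(800,600),interpolation=cv2.INTER_CUBIC))
import json;json.dump({'tcp_pos':list(s['tcp_pos']),'tcp_rot':np.array(s['tcp_rot']).tolist()},open('s1.json','w'))
E
```

```text
[ 0.59054959 -0.1134098   0.09942877] (np.float64(251.881940755336), np.float64(213.20778414126374))
```

View pics/w1b.png

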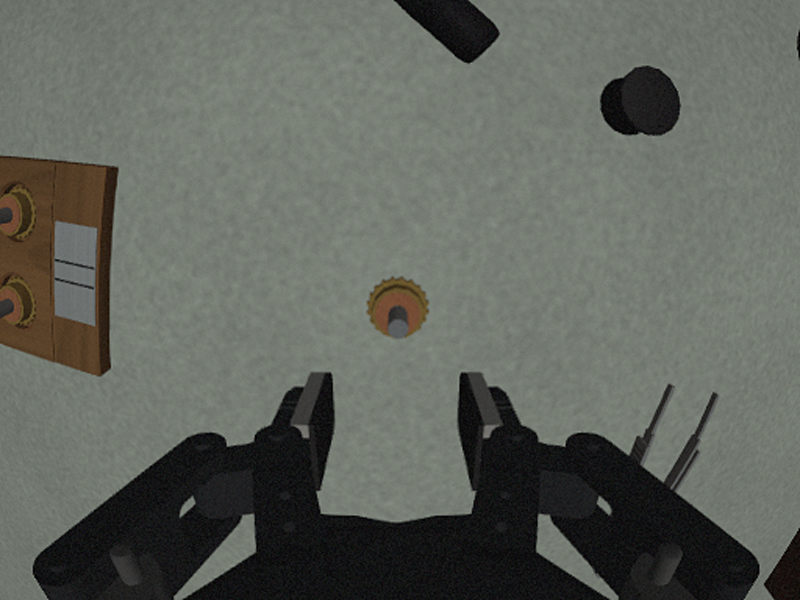

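Arbor top is at (397,328) in the 800-wide view, the gauge-line midpoint at about (75,274), and the tweezer tips at (671,386) and (715,395).

```bash
python3 - <<'E'
from h import *;import json
s=json.load(open('s1.json'));k=1.5625
for n,u,v,z in [('arb',397,328,.038),('rim',398,307,.004),('gauge',75,274,.014),('lineEnds',54,271,.014),('',94,277,.014),('tl',671,386,.016),('tr',715,395,.016)]: print(n,np.round(wpt((u+.5)/k-.5,(v+.5)/k-.5,z,s),4))
E
```

```text
arb [ 0.594  -0.1146  0.038 ]
rim [ 0.5943 -0.1152  0.004 ]
gauge [0.5608 0.077  0.014 ]
lineEnds [0.558  0.0948 0.014 ]
 [0.563  0.0619 0.014 ]
tl [ 0.5984 -0.2915  0.016 ]
tr [ 0.6011 -0.3331  0.016 ]
```

drive_tool(
  plan=[
    [[0.09,0.1,0.5,0,0,0],[0,0,0.8,0,0,0],[0,0,0.8,0,0,0],[0,0,0.8,0,0,0],[0,0,0.7,0,0,0],[0,0,0.4,0,0,0],[0,0,0.1,0,0,0],[0,0,0,0,0,0],[0,0,0,0,0,0]],
  ],
)

```text
time_s: 3.57
tcp_pos: [0.5933, -0.117, 0.0189]
tcp_rot: [[0.958, 0.288, 0.001], [0.288, -0.958, -0.0], [0.001, 0.001, -1.0]]
force: [0.8, -0.0, 0.4]
finger_gap: 0.499
grip_force: 0.0
```

drive_tool(
  plan=[
    [[0,0,0,0,0,0],[0,0,0,0,0,0],[0,0,0,0,0,0],[0,0,0,0,0,0],[0,0,0,0,0,0],[0,0,0,0,0,0]],
  ],
  gripper=1,
  newtons=40,
)

```text
time_s: 4.07
tcp_pos: [0.5934, -0.1165, 0.0191]
tcp_rot: [[0.957, 0.289, 0.001], [0.289, -0.957, -0.0], [0.001, 0.001, -1.0]]
force: [0.4, 0.1, 5.8]
finger_gap: 0.096
grip_force: 39.2
```

drive_tool(
  plan=[
    [[0,0,-0.7,0,0,0],[0,0,-1,0,0,0],[0,0,-1,0,0,0],[0,0,-1,0,0,0],[0.081,-0.5,-0.8,0,0,0],[0.081,-0.981,0,0,0,0],[0.081,-0.981,0,0,0,0],[0.081,-0.981,0,0,0,0],[0.081,-0.981,0,0,0,0],[0.081,-0.981,0,0,0,0],[0.081,-0.981,0,0,0,0],[0.081,-0.981,0,0,0,0],[0.081,-0.981,0,0,0,0],[0.081,-0.981,0,0,0,0],[0.081,-0.981,0,0,0,0],[0.081,-0.981,0,0,0,0],[0.081,-0.981,0,0,0,0],[0.081,-0.981,0,0,0,0],[0.081,-0.981,0,0,0,0],[0.081,-0.981,0,0,0,0]],
  ],
)

```text
time_s: 5.73
tcp_pos: [0.5291, 0.1831, 0.1078]
tcp_rot: [[0.957, 0.289, -0.001], [0.289, -0.957, -0.0], [-0.001, 0.0, -1.0]]
force: [-0.5, 0.2, -0.8]
finger_gap: 0.097
grip_force: 39.0
```

drive_tool(
  plan=[
    [[0.081,-0.981,0,0,0,0],[0.081,-0.981,0,0,0,0],[0.081,-0.76,0,0,0,0],[0.081,-0.5,0,0,0,0],[0,0,0,0,0,0],[0,0,0,0,0,0],[0,0,0,0,0,0]],
  ],
)

```text
time_s: 6.32
tcp_pos: [0.5178, 0.2444, 0.108]
tcp_rot: [[0.958, 0.287, -0.0], [0.287, -0.958, -0.001], [-0.001, 0.001, -1.0]]
force: [-0.0, -1.2, -1.8]
finger_gap: 0.094
grip_force: 39.0
```

```bash
python3 - <<'E'
from h import *
s=r.sense();p,d=snap('wrist','w2');print(s['tcp_pos'],s['joint_pos'])
for n,X in dict(pA=(.514,.2494,.014),pB=(.5185,.1897,.014),a0=(.5722,.2543,.044),a1=(.5773,.195,.044)).items(): print(n,np.array(wproj(X,s))*1.5625)
cv2.imwrite('pics/w2b.png',cv2.resize(p[:,:,::-1],(800,600),interpolation=cv2.INTER_CUBIC))
import json;json.dump({'tcp_pos':list(s['tcp_pos']),'tcp_rot':np.array(s['tcp_rot']).tolist()},open('s2.json','w'))
E
```

```text
[0.51775351 0.2443594  0.10795611] [ -15.7123855    26.46861117  -17.95232253  108.06177569   10.87816846
   47.17380893 -112.64989604]
pA [381.0165739 316.9665119]
pB [487.29926215 338.86820751]
a0 [405.2555973  215.00471922]
a1 [530.71724582 243.64365528]
```

View pics/w2b.png

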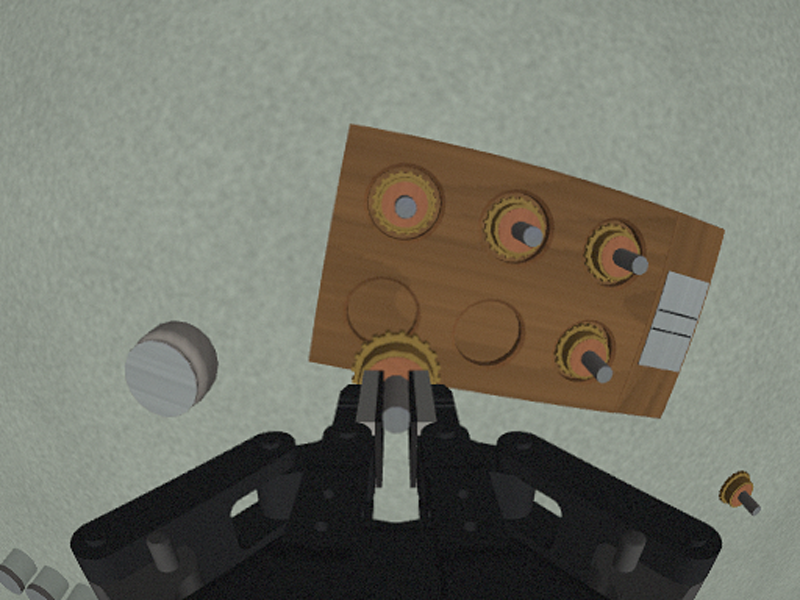

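The held barrel is upright, with its arbor top at (397,418). Pocket A is centred at about (382.5,311) and pocket B at about (487.5,332).

```bash
python3 - <<'E'
from h import *;import json
s=json.load(open('s2.json'));k=1.5625
for n,u,v,z in [('arb',397,418,.127),('A',382.5,311,.014),('B',487.5,332,.014),('a0',405,206,.044),('a1',533,236,.044),('a2',640,265,.044),('a3',604,373,.044),('gauge',674,324,.014),('s2',756,509,.038)]: print(n,np.round(wpt((u+.5)/k-.5,(v+.5)/k-.5,z,s),4))
# rim prediction of held barrel: project circle r=16.5 z=.093 about tcp
for dx in (0,.003):
  R=np.array(s['tcp_rot']);c=np.array(s['tcp_pos'])+R@[dx,0,0]
  print(dx,[np.round(np.array(wproj(c+R@[16.5e-3*np.cos(a),16.5e-3*np.sin(a),.0148],s))*k) for a in (0,np.pi/2,-np.pi/2)])
E
```

```text
arb [0.5197 0.243  0.127 ]
A [0.5175 0.2498 0.014 ]
B [0.5224 0.1912 0.014 ]
a0 [0.5761 0.2557 0.044 ]
a1 [0.5811 0.1953 0.044 ]
a2 [0.5863 0.1353 0.044 ]
a3 [0.5269 0.1305 0.044 ]
gauge [0.5605 0.0762 0.014 ]
s2 [ 0.449  -0.0831  0.038 ]
0 [array([391., 334.]), array([435., 376.]), array([347., 376.])]
0.003 [array([391., 327.]), array([436., 368.]), array([347., 368.])]
```

drive_tool(
  plan=[
    [[0,-0.31,0,0,0,0],[0,0,0.8,0,0,0],[0,0,0.8,0,0,0],[0,0,0.8,0,0,0],[0,0,0.6,0,0,0],[0,0,0.3,0,0,0],[0,0,0.3,0,0,0],[0,0,0.2,0,0,0],[0,0,0.2,0,0,0],[0,0,0,0,0,0],[0,0,0,0,0,0]],
  ],
)

```text
time_s: 7.28
tcp_pos: [0.5159, 0.252, 0.0285]
tcp_rot: [[0.957, 0.289, 0.0], [0.289, -0.957, 0.0], [0.001, -0.0, -1.0]]
force: [-0.0, -0.5, -1.3]
finger_gap: 0.101
grip_force: 39.0
```

drive_tool(
  plan=[
    [[0,0,0.12,0,0,0],[0,0,0.08,0,0,0],[0,0,0,0,0,0],[0,0,0,0,0,0]],
  ],
)

```text
time_s: 7.62
tcp_pos: [0.5161, 0.2521, 0.0251]
tcp_rot: [[0.957, 0.289, 0.001], [0.289, -0.957, 0.0], [0.001, 0.0, -1.0]]
force: [-1.7, -0.1, 5.6]
finger_gap: 0.096
grip_force: 39.6
```

drive_tool(
  plan=[
    [[0,0,0,0,0,0],[0,0,0,0,0,0],[0,0,0,0,0,0],[0,0,0,0,0,0]],
  ],
  gripper=0.6,
)

```text
time_s: 7.95
tcp_pos: [0.5156, 0.2518, 0.0241]
tcp_rot: [[0.957, 0.289, -0.0], [0.289, -0.957, -0.0], [-0.0, 0.0, -1.0]]
force: [0.6, -0.2, -0.4]
finger_gap: 0.397
grip_force: 0.0
```

drive_tool(
  plan=[
    [[0,0,-0.5,0,0,0],[0,0,-1,0,0,0],[0,0,-1,0,0,0],[0,0,-1,0,0,0],[-0.507,0.94,-0.6,0,0,0],[-0.507,0.94,0,0,0,0],[-0.507,0.94,0,0,0,0],[-0.507,0.94,0,0,0,0],[-0.507,0.94,0,0,0,0],[-0.507,0.94,0,0,0,0],[-0.507,0.94,0,0,0,0],[-0.507,0.94,0,0,0,0],[-0.507,0.94,0,0,0,0],[-0.507,0.94,0,0,0,0],[-0.507,0.94,0,0,0,0],[-0.507,0.94,0,0,0,0],[-0.507,0.94,0,0,0,0],[-0.507,0.94,0,0,0,0],[-0.507,0.94,0,0,0,0],[-0.507,0.94,0,0,0,0]],
  ],
)

```text
time_s: 9.62
tcp_pos: [0.4471, -0.0839, 0.107]
tcp_rot: [[0.957, 0.289, 0.001], [0.289, -0.957, -0.0], [0.001, 0.0, -1.0]]
force: [0.8, -0.9, -0.6]
finger_gap: 0.4
grip_force: 0.0
```

drive_tool(
  plan=[
    [[0,0,0,0,0,0],[0,0,0,0,0,0]],
  ],
)

```text
time_s: 9.78
tcp_pos: [0.4471, -0.0839, 0.1069]
tcp_rot: [[0.958, 0.286, 0.001], [0.286, -0.958, -0.0], [0.001, 0.001, -1.0]]
force: [0.1, 0.5, -0.3]
finger_gap: 0.401
grip_force: 0.0
```

```bash
python3 - <<'E'
from h import *
s=r.sense();p,d=snap('wrist','w3');print(s['tcp_pos'],np.array(wproj([.4475,-.083,.038],s)))
snap('top','top1')
g=p[150:280,190:320]
# arbor top: grey disc near prediction; show crop with top-tray crop beside
t=cv2.imread('pics/top1.png')[175:260,150:260]
a=cv2.resize(g[:,:,::-1],(390,390),interpolation=cv2.INTER_CUBIC);b=cv2.resize(t,(400,309),interpolation=cv2.INTER_CUBIC)
o=np.zeros((390,800,3),np.uint8);o[:,:390]=a;o[:309,395:795]=b;cv2.imwrite('pics/w3c.png',o)
import json;json.dump({'tcp_pos':list(s['tcp_pos']),'tcp_rot':np.array(s['tcp_rot']).tolist()},open('s3.json','w'))
E
```

```text
[ 0.44713978 -0.08388261  0.10685496] [249.85126637 209.63307984]
```

View pics/w3c.png

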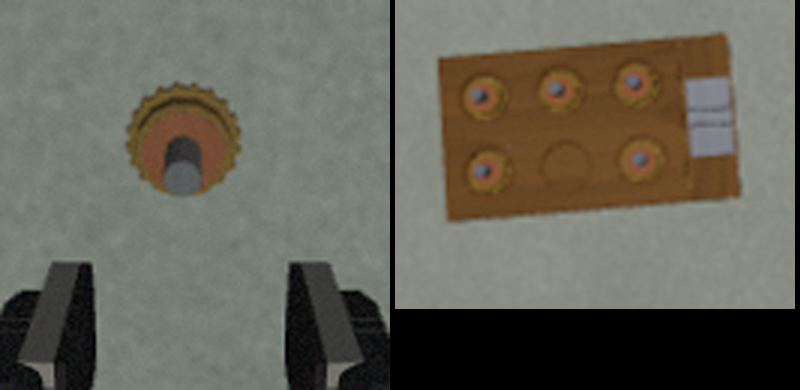

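Barrel one is seated in pocket A. The second spare is right under the gripper, with its arbor at crop (182,178).

drive_tool(
  plan=[
    [[0,0,0.5,0,0,0],[0,0,0.9,0,0,0],[0,0,0.9,0,0,0],[0,0,0.9,0,0,0],[0,0,0.7,0,0,0],[0,0,0.4,0,0,0],[0,0,0.1,0,0,0],[0,0,0,0,0,0],[0,0,0,0,0,0]],
  ],
)

```text
time_s: 10.63
tcp_pos: [0.4477, -0.0826, 0.0186]
tcp_rot: [[0.957, 0.289, 0.001], [0.289, -0.957, -0.0], [0.001, 0.0, -1.0]]
force: [-0.3, 0.6, -0.8]
finger_gap: 0.4
grip_force: 0.0
```

drive_tool(
  plan=[
    [[0,0,0,0,0,0],[0,0,0,0,0,0],[0,0,0,0,0,0],[0,0,0,0,0,0],[0,0,0,0,0,0],[0,0,0,0,0,0]],
  ],
  gripper=1,
)

```text
time_s: 11.13
tcp_pos: [0.4477, -0.0829, 0.0189]
tcp_rot: [[0.957, 0.289, 0.001], [0.289, -0.957, -0.0], [0.001, 0.001, -1.0]]
force: [0.1, 1.3, 6.0]
finger_gap: 0.091
grip_force: 39.6
```

drive_tool(
  plan=[
    [[0,0,-0.7,0,0,0],[0,0,-1,0,0,0],[0,0,-1,0,0,0],[0,0,-1,0,0,0],[0.5,-0.8,-0.7,0,0,0],[0.533,-0.862,0,0,0,0],[0.533,-0.862,0,0,0,0],[0.533,-0.862,0,0,0,0],[0.533,-0.862,0,0,0,0],[0.533,-0.862,0,0,0,0],[0.533,-0.862,0,0,0,0],[0.533,-0.862,0,0,0,0],[0.533,-0.862,0,0,0,0],[0.533,-0.862,0,0,0,0],[0.533,-0.862,0,0,0,0],[0.533,-0.862,0,0,0,0],[0.533,-0.862,0,0,0,0],[0.56,-0.92,0,0,0,0],[0,0,0,0,0,0],[0,0,0,0,0,0]],
  ],
)

```text
time_s: 12.8
tcp_pos: [0.5198, 0.1922, 0.1058]
tcp_rot: [[0.957, 0.291, -0.001], [0.291, -0.957, -0.0], [-0.001, -0.0, -1.0]]
force: [-0.4, -0.9, -1.2]
finger_gap: 0.092
grip_force: 39.1
```

```bash
python3 - <<'E'
from h import *
s=r.sense();p,d=snap('wrist','w4');print(s['tcp_pos'])
cv2.imwrite('pics/w4b.png',cv2.resize(p[130:290,150:350,::-1],(800,640),interpolation=cv2.INTER_CUBIC)[:600])
import json;json.dump({'tcp_pos':list(s['tcp_pos']),'tcp_rot':np.array(s['tcp_rot']).tolist()},open('s4.json','w'))
E
```

```text
[0.51979631 0.19215538 0.1057796 ]
```

View pics/w4b.png

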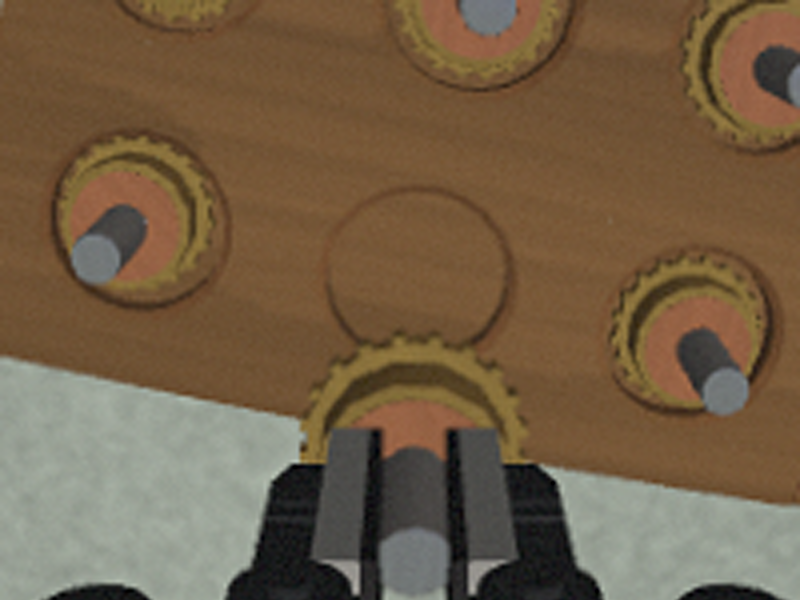

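The pocket mouth is centred at about (420,273). The held arbor top is at (413,562) and its rim spans 302–526.

```bash
python3 - <<'E'
from h import *;import json
s=json.load(open('s4.json'));f=lambda x,y,z:wpt(150+(x+.5)/4-.5,130+(y+.5)/4-.5,z,s)
for n,x,y,z in [('arb',413,562,.125),('B',420,273,.014),('Btop',420,187,.014),('rimtop',414,338,.0905),('Bl',326,270,.014),('Br',514,270,.014)]: print(n,np.round(f(x,y,z),4), np.round(np.array(s['tcp_rot']).T@(f(x,y,z)-s['tcp_pos'])*1e3,1))
E
```

```text
arb [0.5202 0.1908 0.125 ] [  0.    1.4 -19.2]
B [0.5234 0.1902 0.014 ] [ 2.9  3.  91.8]
Btop [0.5408 0.1955 0.014 ] [21.1  3.  91.8]
rimtop [0.5358 0.1954 0.0905] [16.3  1.6 15.3]
Bl [0.5184 0.2089 0.014 ] [  3.6 -16.4  91.8]
Br [0.5296 0.1717 0.014 ] [ 3.6 22.4 91.8]
```

drive_tool(
  plan=[
    [[0.08,0.06,0,0,0,0],[0,0,0.8,0,0,0],[0,0,0.8,0,0,0],[0,0,0.8,0,0,0],[0,0,0.5,0,0,0],[0,0,0.3,0,0,0],[0,0,0.3,0,0,0],[0,0,0.2,0,0,0],[0,0,0.2,0,0,0],[0,0,0,0,0,0],[0,0,0,0,0,0]],
  ],
)

```text
time_s: 13.77
tcp_pos: [0.5224, 0.1905, 0.0285]
tcp_rot: [[0.957, 0.289, 0.0], [0.289, -0.957, 0.0], [0.0, 0.0, -1.0]]
force: [-0.0, -0.2, -1.3]
finger_gap: 0.097
grip_force: 39.1
```

drive_tool(
  plan=[
    [[0,0,0.1,0,0,0],[0,0,0.07,0,0,0],[0,0,0,0,0,0],[0,0,0,0,0,0]],
  ],
)

```text
time_s: 14.1
tcp_pos: [0.5222, 0.1905, 0.025]
tcp_rot: [[0.957, 0.289, 0.0], [0.289, -0.957, -0.0], [0.0, 0.0, -1.0]]
force: [-0.5, -0.1, -0.2]
finger_gap: 0.096
grip_force: 39.2
```

Release, then raise.

drive_tool(
  plan=[
    [[0,0,0,0,0,0],[0,0,0,0,0,0],[0,0,0,0,0,0],[0,0,0,0,0,0]],
  ],
  gripper=0.6,
)

```text
time_s: 14.43
tcp_pos: [0.5223, 0.1904, 0.025]
tcp_rot: [[0.957, 0.289, 0.0], [0.289, -0.957, 0.0], [0.0, 0.0, -1.0]]
force: [-0.1, -1.2, 0.0]
finger_gap: 0.4
grip_force: 0.0
```

drive_tool(
  plan=[
    [[0,0,-0.5,0,0,0],[0,0,-1,0,0,0],[0,0,-1,0,0,0],[0,0,-1,0,0,0],[0,0,-1,0,0,0],[0,0,-0.5,0,0,0],[0,0,0,0,0,0]],
  ],
)

```text
time_s: 15.02
tcp_pos: [0.5238, 0.1912, 0.1278]
tcp_rot: [[0.957, 0.289, 0.005], [0.289, -0.957, 0.002], [0.006, -0.0, -1.0]]
force: [0.6, 1.1, 0.0]
finger_gap: 0.399
grip_force: 0.0
```

```bash
python3 - <<'E'
from h import *
s=r.sense();p,d=snap('wrist','w5');print(s['tcp_pos'])
cv2.imwrite('pics/w5b.png',cv2.resize(p[130:280,150:350,::-1],(800,600),interpolation=cv2.INTER_CUBIC))
# arbor of B predicted
print((np.array(wproj([.5222,.1905,.044],s))-[150,130])*4,(np.array(wproj([.5222,.1905,.052],s))-[150,130])*4)
E
```

```text
[0.5238139  0.19119652 0.12783188]
[405.05225198 307.37508494] [404.88031168 320.13745281]
```

View pics/w5b.png

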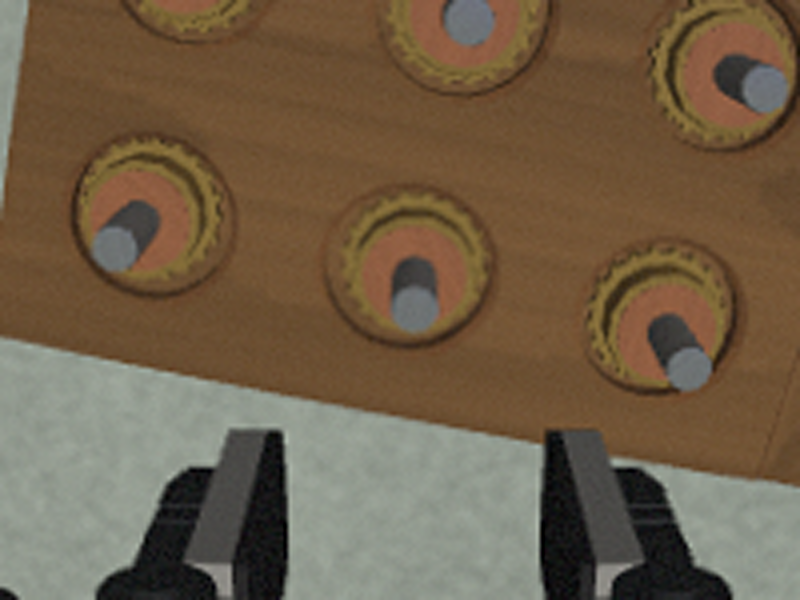

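Both spares are seated, with arbor tops at (117,249) and (415,309). Next, the tweezers.

drive_tool(
  plan=[
    [[0,0,0,0,0,0.69],[0,0,0,0,0,0.69],[0,0,0,0,0,0.69],[-0.062,0.983,0,0,0,0],[-0.062,0.983,0,0,0,0],[-0.062,0.983,0,0,0,0],[-0.062,0.983,0,0,0,0],[-0.062,0.983,0,0,0,0],[-0.062,0.983,0,0,0,0],[-0.062,0.983,0,0,0,0],[-0.062,0.983,0,0,0,0],[-0.062,0.983,0,0,0,0],[-0.062,0.983,0,0,0,0],[-0.062,0.983,0,0,0,0],[-0.062,0.983,0,0,0,0],[-0.062,0.983,0,0,0,0],[-0.062,0.983,0,0,0,0],[-0.062,0.983,0,0,0,0],[-0.062,0.983,0,0,0,0],[-0.062,0.983,0,0,0,0]],
  ],
)

```text
time_s: 16.73
tcp_pos: [0.5287, -0.1452, 0.1233]
tcp_rot: [[0.996, 0.086, -0.003], [0.086, -0.996, 0.001], [-0.003, -0.001, -1.0]]
force: [0.3, 0.6, 0.2]
finger_gap: 0.401
grip_force: 0.0
```

drive_tool(
  plan=[
    [[-0.062,0.983,0,0,0,0],[-0.062,0.983,0,0,0,0],[-0.062,0.983,0,0,0,0],[-0.062,0.983,0,0,0,0],[-0.062,0.983,0,0,0,0],[-0.062,0.983,0,0,0,0],[-0.062,0.983,0,0,0,0],[-0.062,0.983,0,0,0,0],[-0.062,0.983,0,0,0,0],[0,0,0,0,0,0],[0,0,0,0,0,0],[0,0,0,0,0,0]],
  ],
  gripper=0.1,
)

```text
time_s: 17.73
tcp_pos: [0.5334, -0.3202, 0.1236]
tcp_rot: [[0.996, 0.086, -0.002], [0.086, -0.996, 0.002], [-0.002, -0.002, -1.0]]
force: [0.9, -0.2, -0.4]
finger_gap: 0.901
grip_force: 0.0
```

```bash
python3 - <<'E'
from h import *
s=r.sense();p,d=snap('wrist','w6');print(s['tcp_pos'],s['tcp_rot'])
cv2.imwrite('pics/w6b.png',cv2.resize(p[:,:,::-1],(800,600),interpolation=cv2.INTER_CUBIC))
import json;json.dump({'tcp_pos':list(s['tcp_pos']),'tcp_rot':np.array(s['tcp_rot']).tolist()},open('s6.json','w'))
E
```

```text
[ 0.53335817 -0.32024735  0.12364714] [[ 0.99625457  0.0864473  -0.00192098]
 [ 0.08645081 -0.99625444  0.00182867]
 [-0.0017557  -0.00198789 -0.99999648]]
```

View pics/w6b.png

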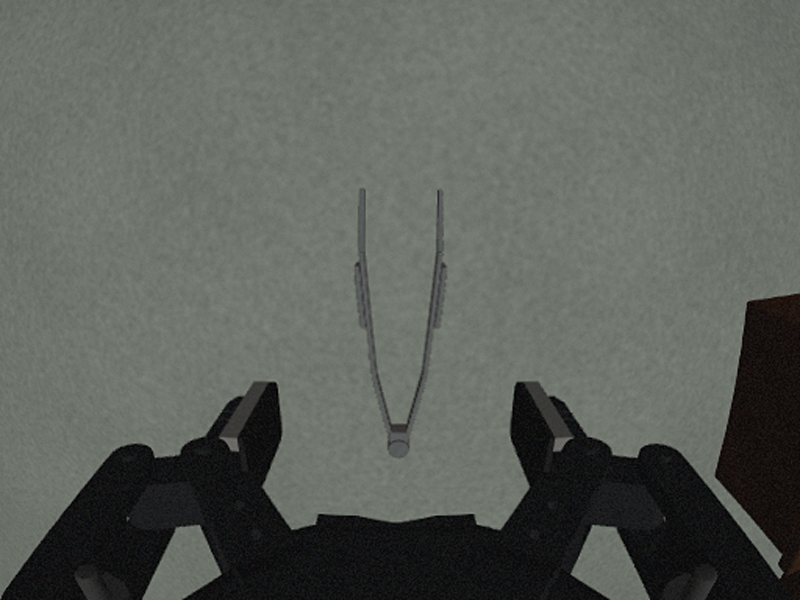

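The tips are at (362,188) and (440,190), the plates at about (361,296) and (440,296), and the bow at (398,446). They're almost exactly aligned with the tool.

```bash
python3 - <<'E'
from h import *;import json
s=json.load(open('s6.json'));k=1.5625
for n,u,v,z in [('tl',362,188,.016),('tr',440,190,.016),('plf',357,263,.016),('prf',445,262,.016),('plb',362,327,.012),('prb',437,327,.012),('bow',398,449,.016)]:
  X=wpt((u+.5)/k-.5,(v+.5)/k-.5,z,s);print(n,np.round(X,4),np.round(np.array(s['tcp_rot']).T@(X-s['tcp_pos'])*1e3,1))
print(np.round([(np.array(wproj(np.array(s['tcp_pos'])+np.array(s['tcp_rot'])@[0,0,.11],s))+.5)*k]))
E
```

```text
tl [ 0.5979 -0.298   0.016 ] [ 66.4 -16.4 107.6]
tr [ 0.6005 -0.3397  0.016 ] [ 65.4  25.4 107.5]
plf [ 0.5566 -0.2983  0.016 ] [ 25.2 -19.7 107.6]
prf [ 0.5614 -0.3465  0.016 ] [ 25.8  28.8 107.5]
plb [ 0.5183 -0.3033  0.012 ] [-13.3 -17.9 111.7]
prb [ 0.5221 -0.3468  0.012 ] [-13.3  25.7 111.6]
bow [ 0.4387 -0.3314  0.016 ] [-95.    3.1 107.8]
[[393. 306.]]
```

drive_tool(
  plan=[
    [[0.225,0.135,0.4,0,0,0],[0,0,0.9,0,0,0],[0,0,0.9,0,0,0],[0,0,0.9,0,0,0],[0,0,0.9,0,0,0],[0,0,0.8,0,0,0],[0,0,0.5,0,0,0],[0,0,0.3,0,0,0],[0,0,0.2,0,0,0],[0,0,0,0,0,0],[0,0,0,0,0,0]],
  ],
  gripper=0.1,
  newtons=35,
)

```text
time_s: 18.7
tcp_pos: [0.5391, -0.324, 0.0095]
tcp_rot: [[0.996, 0.086, 0.001], [0.086, -0.996, -0.001], [0.001, 0.001, -1.0]]
force: [0.3, -0.1, 0.6]
finger_gap: 0.895
grip_force: 0.0
```

drive_tool(
  plan=[
    [[0,0,0.2,0,0,0],[0,0,0.12,0,0,0],[0,0,0,0,0,0],[0,0,0,0,0,0]],
  ],
)

```text
time_s: 19.03
tcp_pos: [0.5386, -0.324, 0.0026]
tcp_rot: [[0.996, 0.086, 0.0], [0.086, -0.996, -0.0], [0.0, 0.0, -1.0]]
force: [0.4, 0.3, -0.3]
finger_gap: 0.898
grip_force: 0.0
```

drive_tool(
  plan=[
    [[0,0,0,0,0,0],[0,0,0,0,0,0],[0,0,0,0,0,0],[0,0,0,0,0,0],[0,0,0,0,0,0],[0,0,0,0,0,0],[0,0,0,0,0,0],[0,0,0,0,0,0]],
  ],
  gripper=0.635,
  newtons=35,
)

```text
time_s: 19.7
tcp_pos: [0.5401, -0.3253, 0.0049]
tcp_rot: [[0.996, 0.085, 0.004], [0.085, -0.996, -0.003], [0.003, 0.003, -1.0]]
force: [-1.1, 0.4, 10.3]
finger_gap: 0.368
grip_force: 14.8
```

```bash
cat > tips.py <<'E'
from h import *
s=r.sense();p,d=snap('wrist','t%d'%int(s['time_s']*100))
R=np.array(s['tcp_rot']);o=np.array(s['tcp_pos']);print(o,s['finger_gap'],s['grip_force'])
g=p.mean(2)
# sample rows across tool y at several tool x in the tweezers' top plane
import sys;h=float(sys.argv[1])
ys=np.arange(-35,36,.5)
for x in (20,35,45,50,54,57,60,63):
  uv=np.array([wproj(o+R@[x/1e3,y/1e3,h],s) for y in ys],np.float32)
  q=cv2.remap(g.astype(np.float32),uv[:,0],uv[:,1],cv2.INTER_LINEAR).ravel()
  print(x,''.join('%3d '%v for v in q[20:-20:2]))
print('y',''.join('%3d '%v for v in ys[20:-20:2]))
E
python3 tips.py -0.012
```

```text
[ 0.54011778 -0.32528235  0.00492695] 0.3682006096061308 14.844884723424911
20 117 120 122 123 121 120 120 122 120 118 119 115  52  53  55  92  94  73 114 120 122 125 124 120 121 122 123 124 122 120 119 115 116 119 122 126  75  71  94  85  50  55  97 121 121 118 118 118 121 120 123 
35 121 120 115 117 121 123 120 118 117 120 123 125 125 119 117 112  86  93  82 120 120 120 124 125 127 129 126 122 118 121 123 126 123 123 120 122  79  90  93 110 123 121 122 123 123 122 120 122 121 119 120 
45 120 119 120 120 120 121 120 117 115 116 115 119 121 123 123 125 126  85  93  90 121 123 124 122 120 120 120 119 122 123 121 124 121 122 124  95  86  93  93 121 122 119 116 117 119 120 119 118 120 125 122 
50 119 117 118 118 118 120 121 124 121 121 121 121 118 118 118 120 122 115  87  94  90 120 119 117 118 120 119 119 119 121 122 121 119 118 121  74  91  91 106 117 120 119 119 117 118 118 121 122 123 116 121 
54 117 119 118 123 125 124 120 116 115 119 123 125 122 117 116 118 123 125  92  94  95 106 123 118 116 118 118 118 117 115 116 118 119 120 121  74  92  94 121 123 120 119 120 125 123 122 122 118 119 117 120 
57 118 120 120 122 123 125 125 124 123 118 115 115 117 116 116 119 122 125 115  88  94  89 118 120 118 118 117 119 120 121 119 120 120 120 115  77  94  92 125 124 122 122 124 123 117 118 118 120 119 118 118 
60 120 121 123 123 124 119 120 120 119 118 120 124 125 121 118 120 119 121 124  83  94  88 123 119 119 119 117 118 120 123 122 122 120 120  96  78  90  94 125 122 119 114 119 118 119 119 121 122 119 115 115 
63 122 119 121 121 123 122 124 122 120 119 120 120 122 122 122 118 116 119 121 122 123 122 122 119 115 115 115 117 120 122 121 121 119 119 119 120 120 118 120 117 117 117 123 129 125 124 121 121 119 118 117 
y -25 -24 -23 -22 -21 -20 -19 -18 -17 -16 -15 -14 -13 -12 -11 -10  -9  -8  -7  -6  -5  -4  -3  -2  -1   0   1   2   3   4   5   6   7   8   9  10  11  12  13  14  15  16  17  18  19  20  21  22  23  24  25
```

drive_tool(
  plan=[
    [[0,0,-0.2,0,0,0],[0,0,-0.4,0,0,0],[0,0,-0.6,0,0,0],[0,0,-0.8,0,0,0],[0,0,-0.8,0,0,0],[0,0,-0.8,0,0,0],[0,0,-0.8,0,0,0],[0,0,-0.5,0,0,0],[0,0,-0.2,0,0,0],[0,0,0,0,0,0],[0,0,0,0,0,0],[0,0,0,0,0,0]],
  ],
)

```text
time_s: 20.75
tcp_pos: [0.5379, -0.3236, 0.1035]
tcp_rot: [[0.996, 0.086, -0.002], [0.086, -0.996, 0.001], [-0.002, -0.001, -1.0]]
force: [-0.5, 0.6, -0.7]
finger_gap: 0.368
grip_force: 12.3
```

```bash
sed -i 's/ys\[20:-20:2\]/ys[40:-40]/;s/q\[20:-20:2\]/q[40:-40]/;s/%3d /%3.0f /g;s/(20,35,45,50,54,57,60,63)/(50,54,58,60,62,64)/' tips.py; sed -i "s/'%3.0f '%v for v in ys/'%3.0f '%(10*v) for v in ys/" tips.py; python3 tips.py -0.012
```

```text
[ 0.53788808 -0.32357133  0.10350042] 0.3683226108575664 12.289129793643951
50 123 124 124 124 120 120 120 121 120 121 122 120 118 120 111  88  87  93  94  95  92 102 116 116 119 120 123 122 121 121 123 121 122 122 122 121 120 120 123 124 128 127 125 126 126 126 126 124 122 100  74  86  93  94  93  90 107 117 113 114 114 116 
54 124 126 129 127 122 118 119 116 118 118 119 121 121 120 121 114  88  89  95  95  95  94 105 122 119 117 118 121 121 122 122 124 121 121 123 124 124 122 120 119 119 118 118 120 118 118 117 118 117  79  74  91  93  92  93 116 128 127 127 127 127 125 
58 123 123 122 120 118 120 120 121 123 123 124 120 117 115 115 116 113  90  88  93  93  94  95 109 126 124 125 123 124 123 121 120 119 119 121 121 121 123 124 123 123 123 122 121 121 120 119 122  92  73  85  94  94  95  89 110 119 120 120 117 118 122 
60 117 116 117 119 120 120 119 119 122 124 123 125 123 124 123 120 122 109  84  92  95  95  87  93 128 125 122 120 121 119 115 112 115 117 122 123 122 120 122 122 122 122 121 121 119 120 119 117  79  65  82  88  89  90 104 117 119 118 122 123 123 122 
62 118 120 121 119 118 115 119 123 125 124 123 119 117 117 119 121 122 122 120 120 121 123 123 128 127 124 119 120 120 122 123 121 122 120 121 120 120 119 118 118 118 119 120 120 123 125 122 121 121 122 124 121 121 121 122 122 120 122 120 119 119 119 
64 121 120 122 120 120 120 121 121 124 123 123 120 117 116 118 119 120 119 120 116 117 117 120 126 126 129 129 127 123 120 120 119 118 117 116 116 116 117 115 119 119 120 118 120 122 124 125 125 127 126 126 123 122 123 124 126 121 120 121 122 121 121 
y -150 -145 -140 -135 -130 -125 -120 -115 -110 -105 -100 -95 -90 -85 -80 -75 -70 -65 -60 -55 -50 -45 -40 -35 -30 -25 -20 -15 -10  -5   0   5  10  15  20  25  30  35  40  45  50  55  60  65  70  75  80  85  90  95 100 105 110 115 120 125 130 135 140 145 150 155
```

Squeeze slightly tighter, then carry across.

drive_tool(
  plan=[
    [[0,0,0,0,0,0],[0.1,-0.6,0,0,0,0],[0.13,-0.85,0,0,0,0],[0.14,-0.9,0,0,0,0],[0.14,-0.9,0,0,0,0],[0.14,-0.9,0,0,0,0],[0.14,-0.9,0,0,0,0],[0.14,-0.9,0,0,0,0],[0.14,-0.9,0,0,0,0],[0.14,-0.9,0,0,0,0],[0.14,-0.9,0,0,0,0],[0.14,-0.9,0,0,0,0],[0.14,-0.9,0,0,0,0],[0.14,-0.9,0,0,0,0],[0.14,-0.9,0,0,0,0],[0.14,-0.9,0,0,0,0],[0.14,-0.9,0,0,0,0],[0.14,-0.9,0,0,0,0],[0.14,-0.9,0,0,0,0],[0.14,-0.9,0,0,0,0]],
  ],
  gripper=0.647,
)

```text
time_s: 22.47
tcp_pos: [0.5613, 0.0163, 0.1043]
tcp_rot: [[0.996, 0.087, -0.001], [0.087, -0.996, 0.0], [-0.001, -0.0, -1.0]]
force: [-0.1, 0.1, -0.3]
finger_gap: 0.36
grip_force: 12.8
```

drive_tool(
  plan=[
    [[0,0,0,0,0,-0.5],[0,0,0,0,0,-0.85],[0,0,0,0,0,-0.85],[0,0,0,0,0,-0.85],[0,0,0,0,0,-0.85],[0,0,0,0,0,-0.85],[0,0,0,0,0,-0.85],[0,0,0,0,0,-0.85],[0,0,0,0,0,-0.85],[0,0,0,0,0,-0.85],[0,0,0,0,0,-0.85],[0,0,0,0,0,-0.85],[0,0,0,0,0,-0.85],[0,0,0,0,0,-0.85],[0,0,0,0,0,-0.85],[0,0,0,0,0,-0.85],[0,0,0,0,0,-0.85],[0,0,0,0,0,-0.85],[0,0,0,0,0,-0.75],[0,0,0,0,0,0]],
  ],
)

```text
time_s: 24.13
tcp_pos: [0.5613, 0.0152, 0.1042]
tcp_rot: [[-0.087, 0.996, -0.001], [0.996, 0.087, 0.001], [0.001, -0.001, -1.0]]
force: [-0.5, 0.2, -0.6]
finger_gap: 0.353
grip_force: 12.8
```

drive_tool(
  plan=[
    [[0,0,0,0,0,0],[0,0,0,0,0,0]],
  ],
)

```text
time_s: 24.3
tcp_pos: [0.5616, 0.0147, 0.1044]
tcp_rot: [[-0.084, 0.996, -0.0], [0.996, 0.084, -0.0], [-0.0, -0.0, -1.0]]
force: [0.5, 0.7, -0.9]
finger_gap: 0.359
grip_force: 12.8
```

```bash
python3 tips.py -0.012|head -6; python3 -c "
from h import *
print(r.sense()['tcp_rot'])"
```

```text
[0.56159126 0.01469457 0.10438908] 0.35916085420532223 12.811793088912964
50 132 134 138 139 136 135 132 132 133 133 132 133 134 134 125  95  95 103 105 104 101 110 131 131 130 131 132 129 130 130 131 135 134 134 134 133 132 130 127 128 128 126 126 126 129 126  98  79  97 105 107 103 105 130 139 139 138 138 137 132 134 132 
54 129 127 129 130 133 131 129 127 128 132 134 134 133 131 132 129 113  93 103 103 105  99 102 127 132 134 136 137 137 137 134 132 129 129 131 131 132 132 131 127 125 129 131 132 133 110  82  95 103 104 104 100 110 124 125 125 129 133 135 136 133 130 
58  75  73  79 127 125 124 125 124 124 125 124 123 125 125 126 125 126 110  92 101 101  99  91  94 127 125 126 128 118  71  77 124 126 128 128 128 128 126 126 128 126 128 118  81  91  84  69  85  91  90  94 113 129 129 129 128 131 128 129 129 129 129 
60  72  70  78 123 122 122 122 125 124 124 122 124 126 123 124 125 124 126 127 125 125 126 125 125 128 125 124 126 119  70  80 124 127 128 128 126 126 127 127 126 130 127 115  74  95 127 128 128 126 128 128 128 129 127 129 128 129 130 129 128 128 130 
62  65  64  77 121 127 126 126 126 126 125 126 125 125 127 127 126 127 126 127 127 125 127 127 126 126 127 127 129 119  73  85 128 130 128 130 131 131 129 129 130 130 131 114  73 101 130 130 131 131 131 132 131 130 129 131 131 132 131 132 132 133 131 
[[-8.38947085e-02  9.96474606e-01 -1.92835371e-04]
 [ 9.96474619e-01  8.38946858e-02 -1.23213928e-04]
 [-1.06601688e-04 -2.02492549e-04 -9.99999974e-01]]
```

drive_tool(
  plan=[
    [[0.1,0.08,0.3,0,0,0],[0,0,0.5,0,0,0],[0,0,0.5,0,0,0],[0,0,0.5,0,0,0],[0,0,0.5,0,0,0],[0,0,0.5,0,0,0],[0,0,0.3,0,0,0],[0,0,0.2,0,0,0],[0,0,0.1,0,0,0],[0,0,0,0,0,0],[0,0,0,0,0,0],[0,0,0,0,0,0],[0,0,0,0,0,0],[0,0,0,0,0,0],[0,0,0,0,0,0],[0,0,0,0,0,0]],
  ],
)

```text
time_s: 25.68
tcp_pos: [0.5634, 0.0164, 0.0367]
tcp_rot: [[-0.085, 0.996, 0.0], [0.996, 0.085, -0.0], [-0.0, 0.0, -1.0]]
force: [0.3, -0.1, -0.1]
finger_gap: 0.356
grip_force: 12.8
```

```bash
python3 tips.py -0.012; python3 - <<'E'
from h import *
s=r.sense();R=np.array(s['tcp_rot']);print(s['force'],np.abs(s['joint_vel']).max(),np.degrees(np.arctan2(R[1,0],R[0,0])))
p,d=viewer.capture('wrist');uv=[wproj(np.array(s['tcp_pos'])+R@[x/1e3,y/1e3,-.012],s) for x,y in ((45,-6),(45,10.5),(56,-5),(56,9))]
print([round(float(d[int(round(v)),int(round(u))]),4) for u,v in uv])
pt_=lambda X:(lambda M:(np.linalg.inv(M)@np.r_[X,1])[2])(np.array(viewer.camera_model('wrist')['mount']))
print([round(pt_([x/1e3,0,-.012]),4) for x in (45,56)])
E
```

```text
[0.56340924 0.01637629 0.03668799] 0.35557620383829114 12.816824465990067
50 120 120 123 124 121 121 122 122 123 124 124 123 123 126 117  93  98 106 107 109 104 102 124 127 127 127 129 127 127 125 125 126 125 127 126 127 126 126 126 123 121 121 121 123 124 122  97  86 102 109 110 106 102 117 124 122 122 123 120 124 123 122 
54 128 128 128 128 128 129 129 127 127 129 130 129 128 130 131 124  96  99 106 106 108 104 109 129 125  80  40 108 133 132 131 132 132 131 132 131 131 133 132 131 130 132 133 126  85  42  67 101 108 107 108 109 114 130 134 132 133 134 134 134 134 134 
58 130 128 128 129 130 130 130 132 130 130 132 131 131 130 131 131 128 116  95 105 106 105  95  99 127  88  44 110 135 133 132 134 134 133 132 132 133 132 133 135 133 133 134 123  79  50  71  88  93  95  97 117 134 135 135 135 135 137 136 134 134 135 
60 130 128 130 128 129 129 130 129 128 130 130 129 133 132 131 132 129 134 130 133 132 133 133 134 123  66  51 108 134 133 133 132 131 132 132 132 133 133 133 132 133 133 134 129  90  37 108 137 135 134 134 135 134 133 134 134 135 135 134 134 135 134 
62 130 130 133 130
[... 197 characters left out ...]
136 136 138 138 135 136 135 137 138 
64 127 128 128 128 128 131 129 127 129 128 129 127 129 130 129 128 129 129 130 131 130 128 128 130 124  70  46 107 133 132 132 131 131 131 130 131 131 132 131 131 132 131 132 125  81  29 119 136 131 131 132 132 133 131 134 132 132 132 134 133 131 134 
y -150 -145 -140 -135 -130 -125 -120 -115 -110 -105 -100 -95 -90 -85 -80 -75 -70 -65 -60 -55 -50 -45 -40 -35 -30 -25 -20 -15 -10  -5   0   5  10  15  20  25  30  35  40  45  50  55  60  65  70  75  80  85  90  95 100 105 110 115 120 125 130 135 140 145 150 155 
[-0.64640514  0.16666987  0.65771056] 0.10466404062389656 94.86917785261534
[0.1378, 0.1393, 0.1351, 0.1355]
[np.float64(0.1336), np.float64(0.1304)]
```

The tips bracket the lines: they're centred to within 1 mm, the gap is about 12 mm, they sit about 2 cm above the strip, and they're aligned and still. Handing in.

```bash
python3 -c "
from h import *
print(r.finish_job())"
```

```text
the job is handed in; nothing more can be done
None
```

I seated both spares in the two empty pockets and handed the job in holding the tweezers over the gauge strip; by my measurements the tips were about 12 mm apart, roughly 2 cm above it and along the lines, but no verdict came back.

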